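# Release and close the locked-out key-blank tray

## Robot

A 6-joint arm with a two-finger parallel gripper is mounted at the origin on the work surface. World frame = base frame: x ahead of the robot, y to its left, z up, the work surface at z = 0. Lengths are in m, angles in rad, forces in N, time in s.
With the tool pointing down it reaches from about 0.4 to 0.925 m from the base axis. Payload 3.4 kg.
Tool frame: the origin (TCP) lies between the finger pads; the fingertips stand 17 mm ahead of it and the grasp point (between the pads) lies 2 mm behind it; z points along the fingers, y is the direction in which the jaws open and shut (so a half turn about z gives the same grasp; the last joint's range is limited). The gripper opens to 85 mm and grips with 20 to 120 N. Pads are 22 mm wide; open, the fingers measure 114 mm over their backs; the gripper's body (76 mm by 85 mm) begins 54 mm behind the grasp point. The pads swing forward as they close: fully open they stand 13 mm farther back than shut.
Start: joints at [-0.073, 0.307, 1.506, -0, 1.328, -0.073], TCP at [0.575, -0, 0.217] pointing down, gripper open.
Joint ranges: [-3.12, 3.12], [-1.05, 2.28], [0.14, 2.33], [-1.42, 4.57], [0.1, 2.73], [-2.68, 2.68]. Speed limits (rad/s): [2.57, 2.57, 3.14, 3.14, 3.14, 3.14].

## Interface

Orientations are given as a unit quaternion [x, y, z, w].
In Python, from workcell import read_state, grab_frame, calibration, hand_in gives the robot as it stands. The module is installed in compiled form; this text tells all that it offers.
- The arm moves only by the shell command python3 -m inch 'ROWS'. ROWS is JSON, a list of rows, each an object of numbers: "rx", "ry", "rz": the turn, a rotation vector about the tool's x, y, z in rad; "x", "y", "z": the shift along the tool's x, y, z in m; "grip": the finger opening in m, from 0 to 0.0854. In form: [{"rx": .., "ry": .., "rz": .., "x": .., "y": .., "z": .., "grip": ..}, ...]. A call has 1 to 5 rows; each row shifts and turns the commanded pose from where the row before left it, along the tool's axes as they then stand; what a row does not reach is not made up. A row lasts 1/8 s, in which the tool goes at most 62.5 mm and 10.7 degrees, less where a joint would pass 70% of its speed; a pose out of reach is approached as far as the arm can. A call with a gripper value outside its range is refused whole. The fingers move at their own pace and stop on an object; the grip force is fixed at half the most. Time passes only in rows, so rows that do not move let the fingers close. It gives the time, the measured TCP pose, the force and the opening at its end, in the units of the state.
- read_state(): the state, without advancing time (a new reading comes with each control period).
- grab_frame(name): name is "scene" or "side" or "wrist"; returns (picture, depth): 420x560x3 uint8, red, green, blue; 420x560 float32, m along the optical axis (not along the pixel's ray), 0 where there is no reading.
- calibration(name): a dict with "K" (3x3 intrinsics, pixels), "rvec" (rotation vector, rad) and "tvec" (3), from world to camera coordinates, as OpenCV has them; the wrist camera has in their place "T_tool_cam" (4x4, takes a point from camera to tool coordinates, whose origin is the TCP and whose axes are the flange's). Camera axes: x right, y down, z forward; pixel columns grow to the right and rows downward; lengths in m; the calibration is good to about 2 mm. The wrist camera is an equidistant fisheye: a pixel r from the principal point sees the ray r / f radians off the axis. A picture is of the moment at which its call begins: read the wrist's pose just before it. calibration takes no time and is no camera call.
- hand_in(): hands the job in, once; it reports no verdict.
The state is a dict: "time_s": time; "joint_positions": joint angles; "qvel": joint speeds; "tau": joint torques, N m; "ee_pos": TCP position; "tool_rot": TCP orientation; "contact_force": force on the tool from outside, world axes, zero at the start; "ft_torque": the same for the moment, N m; "gripper_width": finger opening in m.
Only numpy, scipy, OpenCV 4.12 (cv2) and the standard library are available. Lean on these libraries where they do the work, as an engineer would, in place of code of your own. Each camera call takes 0.05 s, during which the arm holds its last target.

## Task

One of the two key-blank trays on the bench stands pulled right out and its slide has locked there. Press down the release lever of that tray so that the slide lets go, then push the tray all the way home into its housing. Leave the lever of the other, closed tray alone.

Things in the scene. Friction and masses are not known exactly. Their poses are not given: they have to be found in the camera images.
- lever_pad (a point): Top centre of the pulled-out tray's release lever: ribbed steel plate 46 mm along the travel x 49 mm, out from the housing's top edge (right-hand for one facing the tray front), 81 mm above bench. Pivot: along the travel, 35 mm towards the housing from here. Stiff, 4 N here, no spring, stays as left. Tray free once this point is 9 mm down; stop at 15 mm. Axes at start: x as tray closes, z up.
- tray_front (a point): Outer face of the pulled-out tray's front panel, mid-width, 45 mm above bench; moves with the tray. Axes: +x level, the way the tray closes; y along the panel; z up. Panel 160 mm wide, 6 thick, 8 to 68 mm above bench, no handle. Behind it the steel tray of key blanks, 130 wide, 62 high. Housing top 76 mm; the pressed lever's raised inner end is about 95 mm above bench, above the tray's path.
- tray (a joint): Travel of the pulled-out tray in m: 0 fully home (panel against the housing), 0.110 fully out, where it starts locked. The tray weighs about 0.7 kg, runs with about 2.5 N of friction and stays where it is left.
- closed_tray_lever_pad (a point): The same point on the identical lever of the other, identical unit, whose tray is closed. Not to be pressed.

How it is judged:
On the way:
1. the release lever of the pulled-out tray is pressed down (its pad has moved more than 7 mm) while the tray is still out (distance of lever_pad from where it was at the start of the episode above 0.007 m and value of joint tray above 0.095 m), for 0.1 s.
At the end, for the whole second after the job is handed in: The tray is home, within 10 mm of fully closed, and at rest (value of joint tray below 0.01 m and velocity of joint tray between -0.02 and 0.02 m/s); the robot touches nothing.
It fails at once if the lever of the closed tray is pressed (its pad moves more than 7 mm) (distance of closed_tray_lever_pad from where it was at the start of the episode above 0.007 m).
It also fails if it takes over 42 s, if anything falls off the work surface, if the arm or the gripper's body presses on something with over 40 N, if the wrist force passes 120 N, or if a joint passes its speed limit or range.

## Working session

There is one attempt and no reset: what is moved stays moved. The work goes in short steps, Python scripts to look and compute and a shell command to move; the robot and the scene stay as the last step left them, time stands still between calls to the robot, and variables do not carry over. Pictures are saved under pics/ and viewed, and the job is handed in when it is done.

```bash
mkdir -p pics; python3 - <<'E'
from workcell import *
import cv2,numpy as np
print(read_state())
for n in("scene","side"):
    p,d=grab_frame(n); cv2.imwrite(f"pics/{n}0.png",p[:,:,::-1]); np.save(f"pics/{n}0.npy",d); c=calibration(n);print(n,c)
print(calibration("wrist"))
E
```

```text
{'time_s': 0.0, 'joint_positions': array([-7.34802444e-02,  3.07576219e-01,  1.50764704e+00, -7.78578268e-06,
        1.32840435e+00, -7.35309848e-02]), 'qvel': array([-0.0001681 , -0.00124991, -0.00080714, -0.000671  , -0.00123528,
        0.00062653]), 'tau': array([-2.40806599e-03, -4.57556927e+01, -2.51919490e+01, -3.95127336e-04,
        1.32516641e-02, -2.41733758e-06]), 'ee_pos': array([5.74286662e-01, 3.64266353e-05, 2.16389166e-01]), 'tool_rot': array([ 7.07087812e-01,  7.07125018e-01, -6.67546132e-04, -7.67891761e-04]), 'contact_force': array([-0.66260217, -0.41653395,  0.6786696 ]), 'ft_torque': array([ 0.01408098, -0.04195301, -0.027513  ]), 'gripper_width': 0.08548548807979059}
scene {'K': array([[448.10992242,   0.        , 281.23382394],
       [  0.        , 448.10992242, 201.01754932],
       [  0.        ,   0.        ,   1.        ]]), 'rvec': array([ 1.05915739,  2.38193645, -1.02967621]), 'tvec': array([ 0.39258547, -0.2437614 ,  1.22812124])}
side {'K': array([[542.96467151,   0.        , 271.78908459],
       [  0.        , 542.96467151, 204.02946159],
       [  0.        ,   0.        ,   1.        ]]), 'rvec': array([ 0.70883444, -2.41904766,  1.31936909]), 'tvec': array([0.49713637, 0.26308359, 0.81910263])}
{'K': array([[325.1922621 ,   0.        , 279.51104271],
       [  0.        , 325.1922621 , 209.09321274],
       [  0.        ,   0.        ,   1.        ]]), 'T_tool_cam': array([[-2.07971433e-04, -9.48254733e-01, -3.17510500e-01,
         8.13566883e-02],
       [ 9.99999929e-01, -9.78812715e-05, -3.62681042e-04,
         1.73192110e-04],
       [ 3.12835683e-04, -3.17510553e-01,  9.48254687e-01,
        -1.57288407e-01],
       [ 0.00000000e+00,  0.00000000e+00,  0.00000000e+00,
         1.00000000e+00]])}
```

View pics/scene0.png

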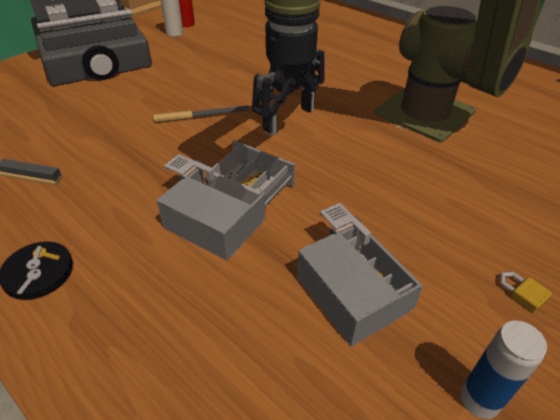

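View pics/side0.png

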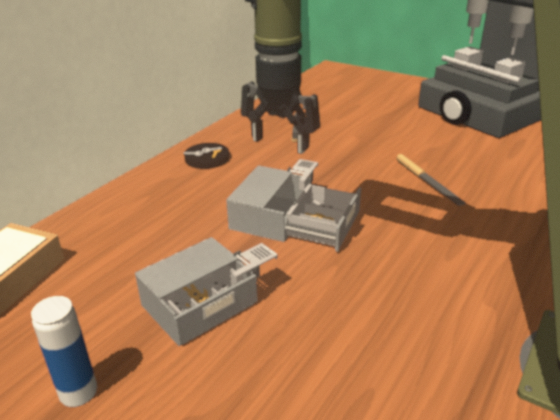

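```bash
python3 - <<'E'
import cv2
a=cv2.imread("pics/scene0.png")[130:350,140:430];b=cv2.imread("pics/side0.png")[140:350,120:380]
cv2.imwrite("pics/za.png",cv2.resize(a,None,fx=2.7,fy=2.7,interpolation=3));cv2.imwrite("pics/zb.png",cv2.resize(b,None,fx=2.8,fy=2.8,interpolation=3))
E
```

```text
(no output)
```

View pics/za.png

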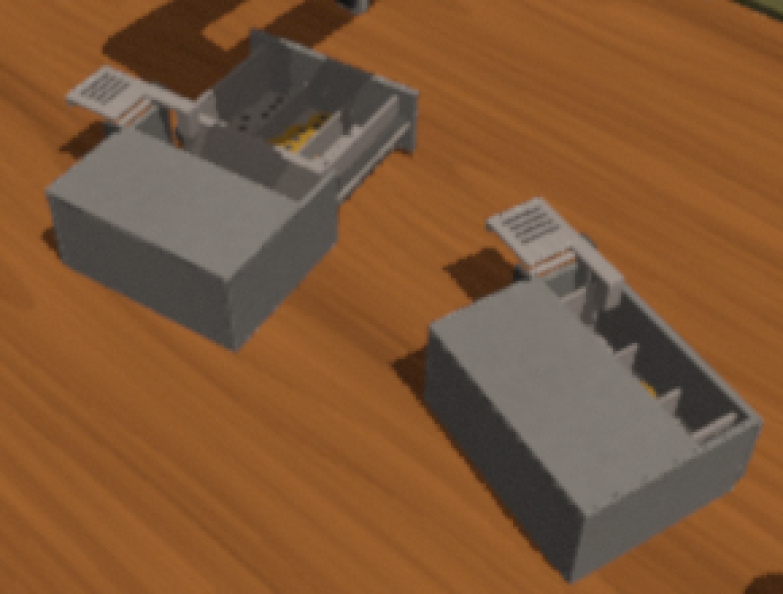

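View pics/zb.png

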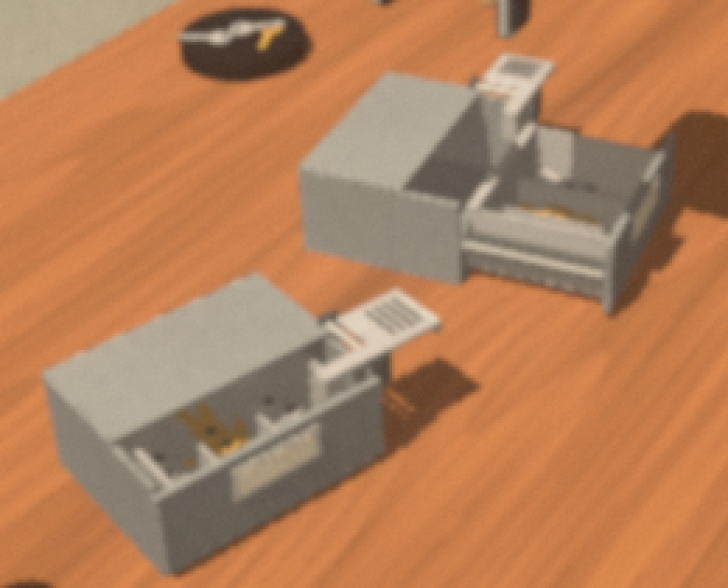

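```bash
cat > h.py <<'E'
import numpy as np,cv2
from workcell import *
def cam(n):
    c=calibration(n);R=cv2.Rodrigues(np.array(c["rvec"]))[0];return c["K"],R,np.array(c["tvec"])
def cast(n,uv,z):
    K,R,t=cam(n);d=R.T@np.linalg.inv(K)@np.array([uv[0],uv[1],1.]);o=-R.T@t
    return o+d*(z-o[2])/d[2]
def cloud(n,d):
    K,R,t=cam(n);v,u=np.mgrid[:d.shape[0],:d.shape[1]]
    p=np.stack([(u-K[0,2])/K[0,0]*d,(v-K[1,2])/K[1,1]*d,d],-1)
    w=(p-t)@R; w[d==0]=np.nan; return w
def proj(n,P):
    c=calibration(n);return cv2.projectPoints(np.atleast_2d(P).astype(float),c["rvec"],c["tvec"],c["K"],None)[0][:,0]
E
python3 - <<'E'
from h import *
p,d=grab_frame("wrist");cv2.imwrite("pics/w0.png",p[:,:,::-1])
for n in("scene","side"):
    w=cloud(n,np.load(f"pics/{n}0.npy"))
    img=cv2.imread(f"pics/{n}0.png")
    zz=w[...,2]; m=(zz>.06)&(zz<.1)
    if n=="scene":m[:,450:]=0
    m=m.astype(np.uint8)
    N,l,s,c=cv2.connectedComponentsWithStats(m)
    for i in range(1,N):
        if s[i,4]>150:
            q=w[l==i]; print(n,s[i],np.nanmedian(q,0),cv2.minAreaRect(q[:,:2].astype(np.float32)))
    vis=np.clip(np.nan_to_num(zz)*2000,0,255).astype(np.uint8)
    cv2.imwrite(f"pics/{n}_h.png",cv2.applyColorMap(vis,2))
    for k,(x0,x1,y0,y1) in {"scene":dict(o=(160,225,150,200),c=(315,375,195,250)),"side":dict(o=(280,325,150,200),c=(230,285,235,280))}[n].items():
        h=w[y0:y1,x0:x1].reshape(-1,3);h=h[(h[:,2]>.0775)&(h[:,2]<.086)];print(n,k,len(h),h.mean(0) if len(h) else 0)
E
```

```text
scene [162   0  31  20 350] [ 0.12879815 -0.91200573  0.0788128 ] ((0.09837497025728226, -0.9133331775665283), (0.1361996829509735, 0.055480774492025375), 4.06630802154541)
scene [389   0  47  10 227] [-0.49091925 -0.32556858  0.08546076] ((-0.4922998249530792, -0.34156522154808044), (0.17935810983181, 0.02170177549123764), 89.9247055053711)
scene [  31   17  118   52 2386] [ 0.50094385 -0.82872083  0.08638253] ((0.42978429794311523, -0.9511157274246216), (0.36610811948776245, 0.29839903116226196), 68.80815124511719)
scene [405  79  45  28 659] [0.05916179 0.01890507 0.07971882] ((0.048208072781562805, 0.006345883011817932), (0.04479636624455452, 0.12258131802082062), 5.98689079284668)
scene [233 141  62  28 262] [ 0.49931413 -0.13215529  0.06541444] ((0.4981286823749542, -0.13710764050483704), (0.01178065501153469, 0.16108392179012299), 9.582250595092773)
scene [ 157  155  108   85 4044] [ 0.68793501 -0.10776922  0.0748986 ] ((0.6698763966560364, -0.13423389196395874), (0.15001077950000763, 0.2171342521905899), 9.89780330657959)
scene [ 299  203  124  124 6107] [0.642329   0.1942537
[... 837 characters left out ...]
, -0.13815081119537354), (0.010509906336665154, 0.16183818876743317), 9.155341148376465)
side [   0  224   57   55 1478] [0.96418028 0.30340656 0.0632196 ] ((0.9827722907066345, 0.3211691379547119), (0.12281426042318344, 0.14015935361385345), 11.092720031738281)
side [ 135  238  142   85 4626] [0.62306036 0.18858831 0.07582175] ((0.612313449382782, 0.17362648248672485), (0.2173648476600647, 0.14097324013710022), 72.98723602294922)
side [ 43 342  47  40 878] [0.62954704 0.45758641 0.08061979] ((0.6379819512367249, 0.45192351937294006), (0.05641369894146919, 0.027939222753047943), 62.355587005615234)
side o 314 [ 0.64537286 -0.20945188  0.08041718]
side c 680 [0.55327452 0.11950178 0.08070058]
```

View pics/w0.png

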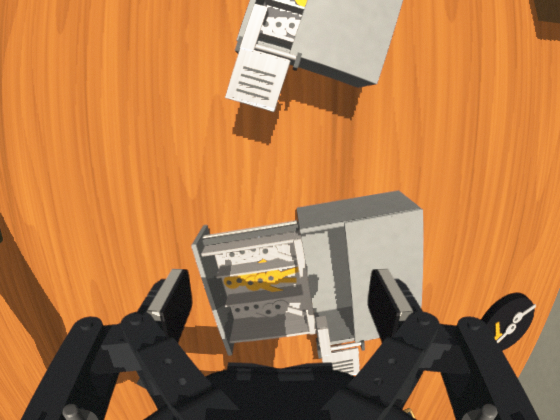

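View pics/scene_h.png

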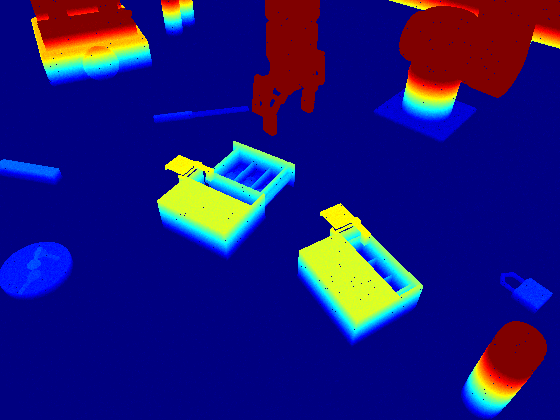

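```bash
python3 - <<'E'
from h import *
a=np.deg2rad(9.5);e=np.array([np.cos(a),np.sin(a)]);f=np.array([-e[1],e[0]])
for n,(x0,x1,y0,y1) in dict(scene=(158,225,150,200),side=(280,325,150,200)).items():
    w=cloud(n,np.load(f"pics/{n}0.npy"));img=cv2.imread(f"pics/{n}0.png")
    w=w[y0:y1,x0:x1];c=img[y0:y1,x0:x1]
    s=w[...,:2]@e;t=w[...,:2]@f;z=w[...,2]
    m=(z>.0785)&(z<.088)
    print(n)
    H,se,te=np.histogram2d(s[m],t[m],bins=[np.arange(.53,.70,.006),np.arange(-.37,-.2,.006)])
    print("t",np.round(te[:-1],3));
    for i in range(len(H)):
        if H[i].sum(): print(round(se[i],3),H[i].astype(int))
    cv2.imwrite(f"pics/z_{n}.png",cv2.resize(c,None,fx=10,fy=10,interpolation=3))
w=cloud("scene",np.load("pics/scene0.npy"))[140:300,150:300].reshape(-1,3);w=w[(w[:,2]>.072)&(w[:,2]<.079)]
s=w[:,:2]@e;t=w[:,:2]@f;print("housing",np.percentile(s,[1,99]),np.percentile(t,[1,99]))
w=cloud("scene",np.load("pics/scene0.npy"))[135:200,225:300].reshape(-1,3);w=w[(w[:,2]>.05)&(w[:,2]<.071)]
s=w[:,:2]@e;t=w[:,:2]@f;k=s<.49;print("panel",np.percentile(s[k],[1,99]),np.percentile(t[k],[1,99]))
E
```

```text
scene
t [-0.37  -0.364 -0.358 -0.352 -0.346 -0.34  -0.334 -0.328 -0.322 -0.316
 -0.31  -0.304 -0.298 -0.292 -0.286 -0.28  -0.274 -0.268 -0.262 -0.256
 -0.25  -0.244 -0.238 -0.232 -0.226 -0.22  -0.214 -0.208]
0.578 [0 0 0 0 0 0 0 0 0 0 2 1 3 0 0 0 1 0 0 0 0 0 0 0 0 0 0 0]
0.584 [0 0 0 3 4 3 4 3 3 4 5 8 4 4 6 5 4 5 3 0 0 0 0 0 0 0 0 0]
0.59 [0 0 0 5 5 4 4 5 4 7 6 3 6 6 6 3 6 6 3 0 0 0 0 0 0 0 0 0]
0.596 [0 0 0 4 5 4 7 5 6 6 6 3 2 0 2 2 1 0 0 0 0 0 0 0 0 0 0 0]
0.602 [0 0 0 4 3 5 3 9 4 5 5 3 0 0 0 0 0 0 0 0 0 0 0 0 0 0 0 0]
0.608 [0 0 0 5 5 6 4 2 6 6 4 0 0 0 0 0 0 0 0 0 0 0 0 0 0 0 0 0]
0.614 [0 0 0 3 3 5 6 6 7 3 6 2 0 0 0 0 0 0 0 0 0 0 0 0 0 0 0 0]
0.62 [0 0 0 4 5 5 6 6 6 5 5 3 0 0 0 0 0 0 0 0 0 0 0 0 0 0 0 0]
0.626 [0 0 0 3 6 6 4 5 6 4 5 3 0 0 0 0 0 0 0 0 0 0 0 0 0 0 0 0]
0.632 [0 0 0 0 0 0 0 0 0 0 2 5 4 1 0 0 0 0 0 0 0 0 0 0 0 0 0 0]
0.638 [0 0 0 0 0 0 0 0 0 0 0 3 0 0 0 0 0 0 0 0 0 0 0 0 0 0 0 0]
side
t [-0.37  -0.364 -0.358 -0.352 -0.346 -0.34  -0.334 -0.328 -0.322 -0.316
 -0.31  -0.304 -0.298 -0.292 -0.286 -0.28  -0.274 -0.268 -0.262 -0.256
 -0.25  -0.244 -0.238 -0.232 -0.226 -0.22  -0.214 -0.208]
0.572 [0 0 0 0 0 0 0 0 0 0 0 2 1 1 0 0 0 0 0 0 0 0 0 0 0 0 0 0]
0.578 [0 0 0 1 2 2 2 2 2 2 2 4 3 2 3 2 2 1 1 0 0 0 0 0 0 0 0 0]
0.584 [0 0 0 1 5 2 3 5 3 3 3 2 2 3 5 3 5 3 4 0 0 0 0 0 0 0 0 0]
0.59 [0 0 1 2 3 3 2 3 5 3 5 2 0 3 2 2 1 1 1 0 0 0 0 0 0 0 0 0]
0.596 [0 0 0 1 2 3 4 3 5 4 4 3 0 0 0 0 0 0 0 0 0 0 0 0 0 0 0 0]
0.602 [0 0 1 3 3 3 1 3 3 4 4 2 2 0 0 0 0 0 0 0 0 0 0 0 0 0 0 0]
0.608 [0 0 1 1 5 3 5 4 2 4 2 2 0 0 0 0 0 0 0 0 0 0 0 0 0 0 0 0]
0.614 [0 0 0 2 3 3 1 4 4 3 4 4 0 0 0 0 0 0 0 0 0 0 0 0 0 0 0 0]
0.62 [0 0 0 1 4 2 3 4 2 2 5 2 0 0 0 0 0 0 0 0 0 0 0 1 0 0 0 0]
0.626 [0 0 0 1 1 1 1 1 1 1 1 2 2 0 0 0 0 0 0 0 0 0 0 0 0 0 0 0]
0.632 [0 0 0 0 0 0 0 0 0 0 2 2 3 0 0 0 0 0 0 0 0 0 0 0 0 0 0 0]
housing [0.5929022  0.71176449] [-0.33178324 -0.13588732]
panel [0.46498134 0.48821436] [-0.29421999 -0.13833511]
```

View pics/z_scene.png

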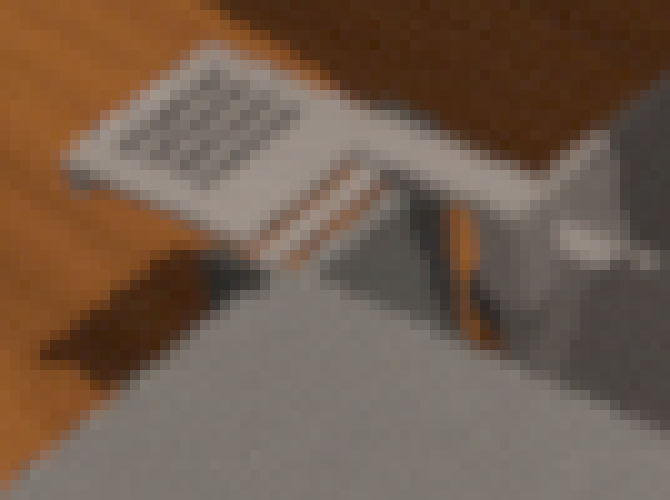

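View pics/z_side.png

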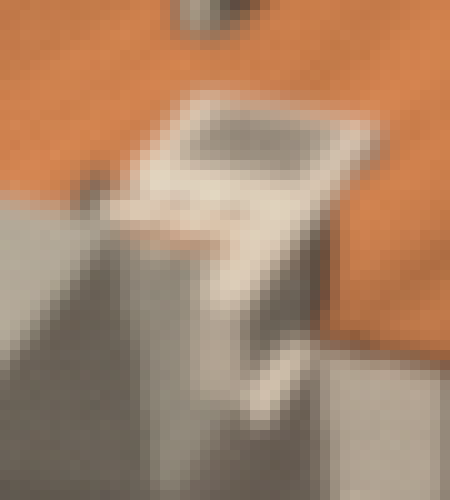

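```bash
python3 -m inch '[{"rz":0.176,"grip":0},{"rz":0.176,"grip":0},{"rz":0.176,"grip":0},{"rz":0.176,"grip":0},{"rz":0.176,"grip":0}]'; python3 -m inch '[{"rz":0.176},{"rz":0.176},{"rz":0.173},{"y":0.05},{"y":0.05}]';  python3 -m inch '[{"y":0.05},{"y":0.05},{"y":0.033,"x":0.031},{},{}]'
cat >> h.py <<'E'
a=np.deg2rad(9.5);e=np.array([np.cos(a),np.sin(a)]);f=np.array([-e[1],e[0]])
def st():
    s=read_state();p=s["ee_pos"];print("t",s["time_s"],"s",p[:2]@e,"t",p[:2]@f,"z",p[2],s["contact_force"].round(1),s["gripper_width"],s["tool_rot"].round(4))
E
python3 -c "
from h import *;st()"
```

```text
t 0.15 s 0.5665913916429844 t -0.09478788813937863 z 0.21659607679675755 [ 0.3  1.  -0.2] 0.08531404999408478 [ 7.071e-01  7.071e-01 -5.000e-04 -6.000e-04]schema error: expected keys rx, ry, rz, x, y, z, grip
schema error: expected keys rx, ry, rz, x, y, z, grip
schema error: expected keys rx, ry, rz, x, y, z, grip
```

All keys are needed in each row.

```bash
python3 -m inch '[{"rx":0,"ry":0,"rz":0.176,"x":0,"y":0,"z":0,"grip":0},{"rx":0,"ry":0,"rz":0.176,"x":0,"y":0,"z":0,"grip":0},{"rx":0,"ry":0,"rz":0.176,"x":0,"y":0,"z":0,"grip":0},{"rx":0,"ry":0,"rz":0.176,"x":0,"y":0,"z":0,"grip":0},{"rx":0,"ry":0,"rz":0.176,"x":0,"y":0,"z":0,"grip":0}]'
python3 -m inch '[{"rx":0,"ry":0,"rz":0.176,"x":0,"y":0,"z":0,"grip":0},{"rx":0,"ry":0,"rz":0.176,"x":0,"y":0,"z":0,"grip":0},{"rx":0,"ry":0,"rz":0.173,"x":0,"y":0,"z":0,"grip":0},{"rx":0,"ry":0,"rz":0,"x":0,"y":0.05,"z":0,"grip":0},{"rx":0,"ry":0,"rz":0,"x":0,"y":0.05,"z":0,"grip":0}]'
python3 -m inch '[{"rx":0,"ry":0,"rz":0,"x":0,"y":0.05,"z":0,"grip":0},{"rx":0,"ry":0,"rz":0,"x":0,"y":0.05,"z":0,"grip":0},{"rx":0,"ry":0,"rz":0,"x":0.031,"y":0.033,"z":0,"grip":0},{"rx":0,"ry":0,"rz":0,"x":0,"y":0,"z":0,"grip":0}]'
python3 -c "
from h import *;st()"
```

```text
time_s: 0.78
ee_pos: [0.5747, -0.0, 0.2169]
tool_rot: [0.942, 0.336, -0.0, -0.0]
contact_force: [0.4, -0.7, -0.3]
gripper_width: -0.0001
time_s: 1.4
ee_pos: [0.5915, -0.099, 0.2171]
tool_rot: [0.996, 0.084, -0.0, -0.0]
contact_force: [1.1, -0.3, -0.5]
gripper_width: -0.0
time_s: 1.9
ee_pos: [0.6458, -0.2275, 0.2161]
tool_rot: [0.997, 0.082, 0.0, 0.0]
contact_force: [-0.6, 0.0, 0.9]
gripper_width: 0.0
t 1.9 s 0.5994037237014855 t -0.3309592731799972 z 0.21606284931319342 [-0.6  0.   0.9] 3.628424081869489e-05 [9.967e-01 8.150e-02 3.000e-04 3.000e-04]
```

```bash
python3 -m inch '[{"rx":0,"ry":0,"rz":0,"x":-0.002,"y":-0.003,"z":0.05,"grip":0},{"rx":0,"ry":0,"rz":0,"x":0,"y":0,"z":0.05,"grip":0},{"rx":0,"ry":0,"rz":0,"x":0,"y":0,"z":0.004,"grip":0},{"rx":0,"ry":0,"rz":0,"x":0,"y":0,"z":0,"grip":0}]'
python3 - <<'E'
from h import *;st()
o=[]
for n,(x0,y0) in dict(scene=(140,60),side=(230,90)).items():
    p,d=grab_frame(n);o.append(cv2.resize(p[y0:y0+150,x0:x0+130,::-1],None,fx=3,fy=3,interpolation=3))
cv2.imwrite("pics/a1.png",np.hstack(o))
E
```

```text
time_s: 2.4
ee_pos: [0.642, -0.2218, 0.1142]
tool_rot: [0.997, 0.083, 0.0, 0.0]
contact_force: [0.8, -0.3, 1.1]
gripper_width: 0.0001
t 2.4 s 0.5965384937161018 t -0.32471544236075145 z 0.11419337116868228 [ 0.8 -0.3  1.1] 6.502726347273659e-05 [9.965e-01 8.310e-02 2.000e-04 1.000e-04]
```

View pics/a1.png

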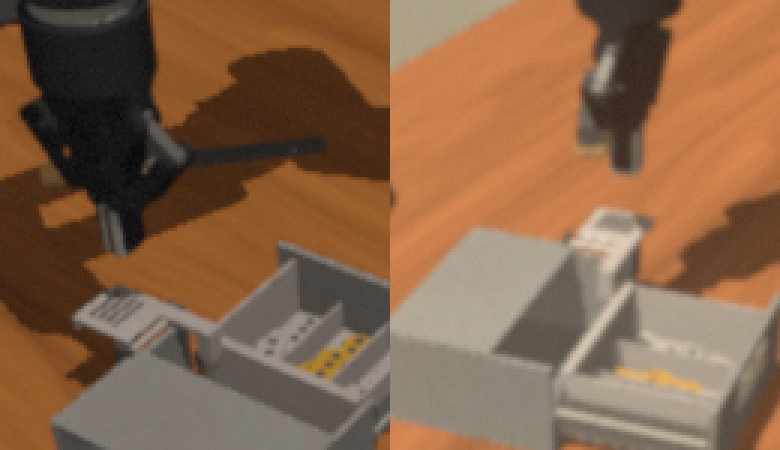

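```bash
python3 - <<'E'
from h import *
for n,(x0,y0) in dict(scene=(140,60),side=(230,90)).items():
    for P in ([.642,-.2218,.097],[.642,-.2218,.081],[.6508,-.2232,.081]): print(n,(proj(n,P)[0]-[x0,y0])*3)
E
```

```text
scene [131.03690841 283.913357  ]
scene [134.18841691 302.57664171]
scene [122.7970347 307.5361503]
side [232.7816402  210.03899212]
side [232.50753768 228.7658564 ]
side [223.42420949 225.17105766]
```

```bash
python3 - <<'E'
from h import *;st()
o=[]
for n,(x0,y0) in dict(scene=(140,60),side=(230,90)).items():
    p,d=grab_frame(n);o.append(cv2.resize(p[y0:y0+150,x0:x0+130,::-1],None,fx=3,fy=3,interpolation=3))
    w=cloud(n,d);m=(w[...,2]>.09)&(abs(w[...,0]-.642)<.03)&(abs(w[...,1]+.222)<.04);print(n,np.sort(w[...,2][m])[:12].round(3),m.sum())
cv2.imwrite("pics/a2.png",np.hstack(o));st()
E
```

```text
t 2.5 s 0.597749903214812 t -0.3256781070616086 z 0.11598288095992211 [0.7 0.8 0.4] 9.176154027557664e-05 [0.9966 0.083  0.002  0.001 ]
scene [0.127 0.13  0.13  0.131 0.131 0.131 0.132 0.133 0.133 0.133 0.134 0.134] 3925
side [0.129 0.13  0.13  0.13  0.131 0.131 0.131 0.132 0.132 0.132 0.132 0.132] 3280
t 2.6 s 0.5976289272086388 t -0.325695516736438 z 0.11593224240674876 [-0.3 -0.1 -0.3] -0.0003987490359239231 [0.9966 0.0829 0.002  0.001 ]
```

View pics/a2.png

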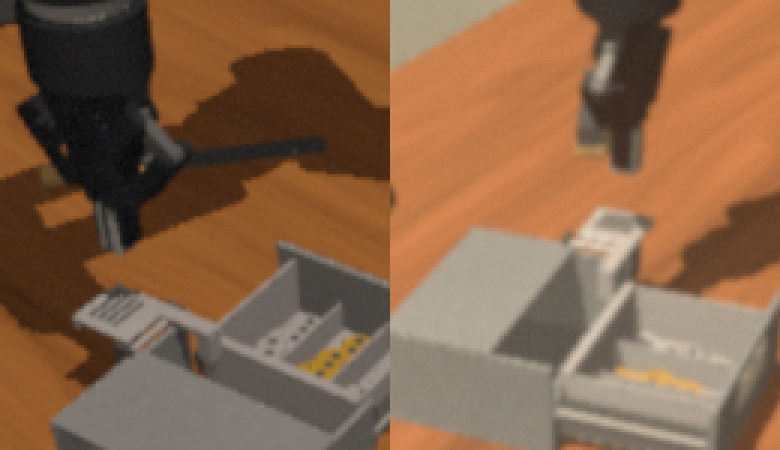

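```bash
python3 - <<'E'
from h import *
print(read_state()["joint_positions"])
for n in("scene","side"):
    w=cloud(n,np.load(f"pics/{n}0.npy"));m=(w[...,2]>.12)&(abs(w[...,0]-.575)<.09)&(abs(w[...,1])<.09)
    q=w[m];q=q[np.argsort(q[:,2])];print(n,q[:8].round(3).tolist(),q[q[:,2]<.25].mean(0))
for n in("scene","side"):
    p,d=grab_frame(n);w=cloud(n,d);m=(w[...,2]>.10)&(abs(w[...,0]-.642)<.06)&(abs(w[...,1]+.222)<.06)
    q=w[m];q=q[np.argsort(q[:,2])];print(n,q[:8].round(3).tolist(),q[q[:,2]<.15].mean(0))
E
```

```text
[-3.95234857e-01  5.29056639e-01  1.40238619e+00  3.42374742e-05
  1.20563436e+00  1.00957523e+00]
scene [[0.532, -0.001, 0.242], [0.533, 0.004, 0.243], [0.533, -0.005, 0.243], [0.626, 0.002, 0.243], [0.532, 0.006, 0.243], [0.625, 0.007, 0.243], [0.623, 0.008, 0.243], [0.625, 0.003, 0.244]] [0.56854247 0.00353182 0.24664798]
side [[0.524, 0.007, 0.244], [0.526, 0.008, 0.244], [0.618, -0.002, 0.244], [0.617, -0.007, 0.244], [0.524, -0.006, 0.244], [0.616, 0.005, 0.245], [0.615, 0.009, 0.245], [0.616, 0.01, 0.245]] [0.58119518 0.00478829 0.24709152]
scene [[0.651, -0.215, 0.129], [0.647, -0.214, 0.13], [0.655, -0.225, 0.131], [0.651, -0.215, 0.131], [0.644, -0.214, 0.131], [0.641, -0.214, 0.132], [0.65, -0.213, 0.132], [0.655, -0.218, 0.132]] [ 0.64968864 -0.21524436  0.1411214 ]
side [[0.635, -0.219, 0.13], [0.642, -0.214, 0.13], [0.644, -0.218, 0.131], [0.638, -0.215, 0.131], [0.639, -0.214, 0.131], [0.647, -0.214, 0.131], [0.631, -0.218, 0.132], [0.641, -0.217, 0.132]] [ 0.63705669 -0.21427089  0.14075184]
```

```bash
python3 - <<'E'
from h import *
st();Q=[]
c=np.array(read_state()["ee_pos"][:2])
for n in("scene","side"):
    p,d=grab_frame(n);w=cloud(n,d);m=(w[...,2]>.12)&(np.hypot(w[...,0]-c[0],w[...,1]-c[1])<.11)&(w[...,2]<.3)
    Q.append(w[m])
q=np.vstack(Q);s=q[:,:2]@e-c@e;t=q[:,:2]@f-c@f
for z in np.arange(.12,.26,.01):
    k=(q[:,2]>=z)&(q[:,2]<z+.01)
    if k.sum()>4: print(z.round(3),k.sum(),np.percentile(s[k],[2,98]).round(3),np.percentile(t[k],[2,98]).round(3))
E
```

```text
t 2.7 s 0.5970759836912299 t -0.3254729442255266 z 0.11524799825417412 [ 0.2 -0.1 -0.4] -0.0002122500091562943 [9.966e-01 8.280e-02 1.400e-03 7.000e-04]
0.12 7 [-0.005  0.009] [0.005 0.008]
0.13 77 [-0.012  0.013] [-0.006  0.014]
0.14 107 [-0.012  0.013] [-0.01   0.016]
0.15 115 [-0.013  0.013] [-0.011  0.017]
0.16 80 [-0.013  0.014] [-0.01   0.016]
0.17 151 [-0.014  0.015] [-0.029  0.034]
0.18 212 [-0.015  0.015] [-0.036  0.041]
0.19 279 [-0.018  0.019] [-0.043  0.05 ]
0.2 274 [-0.019  0.019] [-0.05   0.058]
0.21 374 [-0.018  0.019] [-0.055  0.064]
0.22 385 [-0.021  0.022] [-0.053  0.062]
0.23 361 [-0.021  0.022] [-0.034  0.046]
0.24 177 [-0.014  0.013] [0.001 0.042]
0.25 168 [-0.036  0.037] [0.001 0.04 ]
0.26 389 [-0.038  0.039] [-0.011  0.039]
```

Measured in both views, the closed fingertips stand about 14 mm *above* the reported TCP, not 17 mm ahead of it. I trust the depth (its heights for bench and pad are right) and descend by force.

```bash
python3 -m inch '[{"rx":0,"ry":0,"rz":0,"x":0,"y":0,"z":0.025,"grip":0},{"rx":0,"ry":0,"rz":0,"x":0,"y":0,"z":0.015,"grip":0},{"rx":0,"ry":0,"rz":0,"x":0,"y":0,"z":0.005,"grip":0},{"rx":0,"ry":0,"rz":0,"x":0,"y":0,"z":0,"grip":0}]'
python3 -m inch '[{"rx":0,"ry":0,"rz":0,"x":0,"y":0,"z":0.003,"grip":0},{"rx":0,"ry":0,"rz":0,"x":0,"y":0,"z":0,"grip":0}]'
python3 - <<'E'
from h import *;st()
o=[]
for n,(x0,y0) in dict(scene=(140,60),side=(230,90)).items():
    p,d=grab_frame(n);o.append(cv2.resize(p[y0:y0+150,x0:x0+130,::-1],None,fx=3,fy=3,interpolation=3))
cv2.imwrite("pics/a3.png",np.hstack(o));st()
E
```

```text
time_s: 3.3
ee_pos: [0.6415, -0.2221, 0.0681]
tool_rot: [0.997, 0.083, -0.0, -0.0]
contact_force: [0.5, -0.1, 0.4]
gripper_width: 0.0002
time_s: 3.55
ee_pos: [0.6424, -0.2225, 0.0661]
tool_rot: [0.997, 0.083, 0.001, 0.001]
contact_force: [0.3, -0.3, 2.4]
gripper_width: 0.0002
t 3.55 s 0.5968711890520119 t -0.32552016484965984 z 0.06613758502836871 [ 0.3 -0.3  2.4] 0.000155716123149079 [9.966e-01 8.280e-02 9.000e-04 5.000e-04]
t 3.65 s 0.5968868038160174 t -0.3254990397042369 z 0.06611888476278643 [1.1 0.2 1.7] -0.0001930415935762805 [9.966e-01 8.280e-02 1.000e-03 5.000e-04]
```

View pics/a3.png

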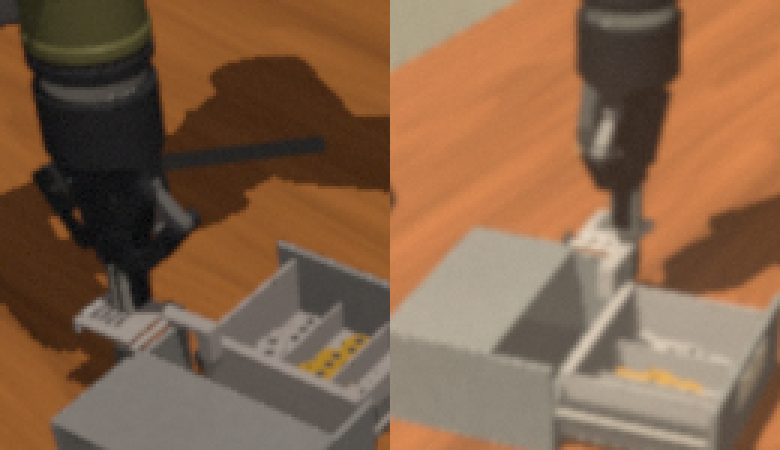

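Contact is at TCP z ≈ 0.066, as the pictures predicted. The tip stands on the pad at about (130,305) in the left view. Pressing now.

```bash
python3 -m inch '[{"rx":0,"ry":0,"rz":0,"x":0,"y":0,"z":0.003,"grip":0},{"rx":0,"ry":0,"rz":0,"x":0,"y":0,"z":0.003,"grip":0},{"rx":0,"ry":0,"rz":0,"x":0,"y":0,"z":0.002,"grip":0},{"rx":0,"ry":0,"rz":0,"x":0,"y":0,"z":0,"grip":0}]'
python3 -m inch '[{"rx":0,"ry":0,"rz":0,"x":0,"y":0,"z":0.002,"grip":0},{"rx":0,"ry":0,"rz":0,"x":0,"y":0,"z":0,"grip":0}]'
python3 -m inch '[{"rx":0,"ry":0,"rz":0,"x":0,"y":0,"z":0.002,"grip":0},{"rx":0,"ry":0,"rz":0,"x":0,"y":0,"z":0,"grip":0}]'
python3 - <<'E'
from h import *;st()
o=[]
for n,(x0,y0) in dict(scene=(140,60),side=(230,90)).items():
    p,d=grab_frame(n);o.append(cv2.resize(p[y0:y0+150,x0:x0+130,::-1],None,fx=3,fy=3,interpolation=3))
cv2.imwrite("pics/a4.png",np.hstack(o))
E
```

```text
time_s: 4.15
ee_pos: [0.6424, -0.2226, 0.0582]
tool_rot: [0.997, 0.083, 0.001, 0.001]
contact_force: [0.7, -1.0, 4.9]
gripper_width: -0.0003
time_s: 4.4
ee_pos: [0.6425, -0.2224, 0.0567]
tool_rot: [0.997, 0.083, 0.001, 0.0]
contact_force: [0.2, -1.1, 8.0]
gripper_width: 0.0
time_s: 4.65
ee_pos: [0.6426, -0.2224, 0.0564]
tool_rot: [0.997, 0.083, 0.001, 0.001]
contact_force: [-2.9, 1.4, 16.0]
gripper_width: 0.0001
t 4.65 s 0.5970574510435394 t -0.32541328539870606 z 0.05638606551531159 [-2.9  1.4 16. ] 0.0001255553260262206 [9.966e-01 8.280e-02 1.400e-03 7.000e-04]
```

View pics/a4.png

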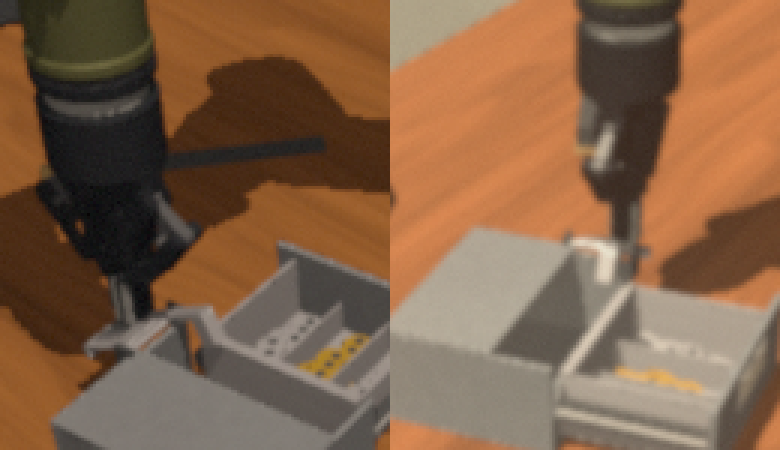

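```bash
python3 -m inch '[{"rx":0,"ry":0,"rz":0,"x":0,"y":0,"z":-0.04,"grip":0},{"rx":0,"ry":0,"rz":0,"x":0,"y":0,"z":-0.04,"grip":0},{"rx":0,"ry":0,"rz":0,"x":0,"y":0,"z":0,"grip":0}]'
python3 - <<'E'
from h import *;st()
o=[]
for n,(x0,y0) in dict(scene=(140,60),side=(230,90)).items():
    p,d=grab_frame(n);o.append(cv2.resize(p[y0:y0+150,x0:x0+160,::-1],None,fx=2.5,fy=2.5,interpolation=3))
    w=cloud(n,d);q=w[140:250,150:360].reshape(-1,3)
    s=q[:,:2]@e;t=q[:,:2]@f;k=(abs(s-.606)<.022)&(abs(t+.3275)<.022)&(q[:,2]>.04)&(q[:,2]<.09)
    A=np.c_[s[k]-.605,np.ones(k.sum())];print(n,k.sum(),np.linalg.lstsq(A,q[k,2],rcond=None)[0])
cv2.imwrite("pics/a5.png",np.hstack(o))
E
```

```text
time_s: 5.12
ee_pos: [0.6436, -0.2227, 0.1368]
tool_rot: [0.997, 0.083, 0.003, 0.001]
contact_force: [0.4, 0.4, 0.2]
gripper_width: 0.0001
t 5.125 s 0.5980382257515681 t -0.32590213349835206 z 0.1368177195239689 [0.4 0.4 0.2] 0.00013448852102692494 [0.9966 0.0829 0.0029 0.0014]
scene 149 [-0.03654645  0.06640338]
side 38 [0.27637903 0.06674689]
```

View pics/a5.png

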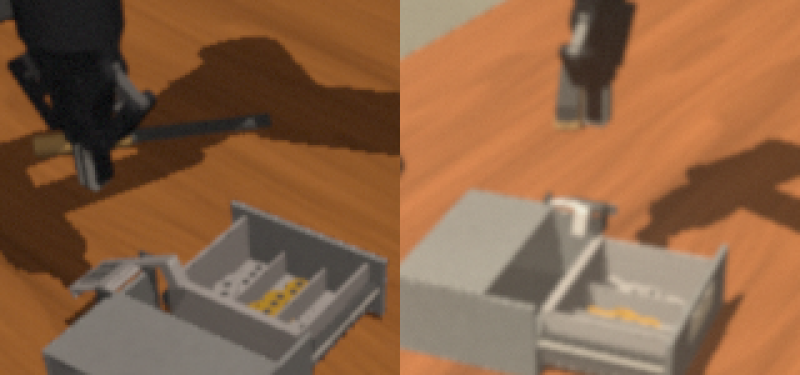

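The pad now sits at 0.0665 m, 14.5 mm down, and the lever stays there. The tray is still out. Moving round to the panel front next.

```bash
python3 -m inch '[{"rx":0,"ry":0,"rz":0,"x":-0.042,"y":-0.027,"z":0,"grip":0},{"rx":0,"ry":0,"rz":0,"x":-0.042,"y":-0.027,"z":0,"grip":0},{"rx":0,"ry":0,"rz":0,"x":-0.042,"y":-0.027,"z":0,"grip":0},{"rx":0,"ry":0,"rz":0,"x":-0.042,"y":-0.027,"z":0,"grip":0},{"rx":0,"ry":0,"rz":0,"x":0,"y":0,"z":0,"grip":0}]'
python3 -m inch '[{"rx":0,"ry":0,"rz":0,"x":0,"y":0,"z":0.04,"grip":0},{"rx":0,"ry":0,"rz":0,"x":0,"y":0,"z":0.04,"grip":0},{"rx":0,"ry":0,"rz":0,"x":0,"y":0,"z":0.025,"grip":0},{"rx":0,"ry":0,"rz":0,"x":0,"y":0,"z":0,"grip":0}]'
python3 - <<'E'
from h import *;st()
o=[]
for n,(x0,y0) in dict(scene=(140,60),side=(240,90)).items():
    p,d=grab_frame(n);o.append(cv2.resize(p[y0:y0+150,x0:x0+160,::-1],None,fx=2.5,fy=2.5,interpolation=3))
cv2.imwrite("pics/a6.png",np.hstack(o))
E
```

```text
time_s: 5.85
ee_pos: [0.4509, -0.1401, 0.1308]
tool_rot: [0.997, 0.083, -0.005, -0.002]
contact_force: [0.7, -0.2, 0.1]
gripper_width: -0.0
time_s: 6.35
ee_pos: [0.4562, -0.1425, 0.0256]
tool_rot: [0.997, 0.083, -0.003, -0.002]
contact_force: [0.2, 1.3, -0.0]
gripper_width: 0.0003
t 6.35 s 0.4264158710290656 t -0.21586794692891148 z 0.025612201647152687 [ 0.2  1.3 -0. ] 0.00032722998807897927 [ 0.9966  0.0828 -0.0029 -0.0015]
```

View pics/a6.png

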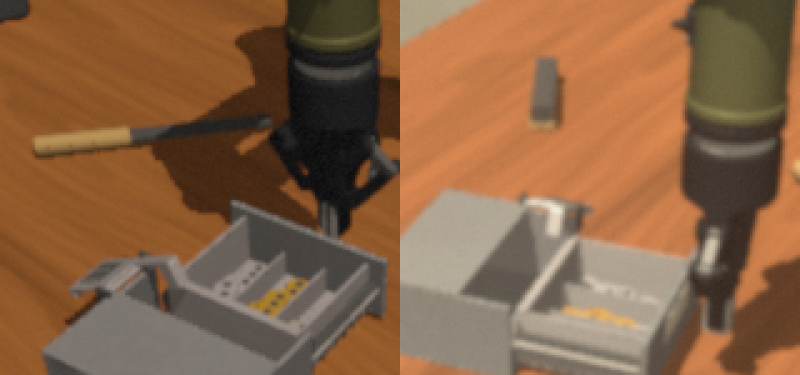

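The fingers stand just in front of the panel, mid-width. Pushing along +x.

```bash
python3 -m inch '[{"rx":0,"ry":0,"rz":0,"x":0.012,"y":0,"z":0,"grip":0},{"rx":0,"ry":0,"rz":0,"x":0.01,"y":0,"z":0,"grip":0},{"rx":0,"ry":0,"rz":0,"x":0.008,"y":0,"z":0,"grip":0},{"rx":0,"ry":0,"rz":0,"x":0.008,"y":0,"z":0,"grip":0},{"rx":0,"ry":0,"rz":0,"x":0.008,"y":0,"z":0,"grip":0}]'
python3 -m inch '[{"rx":0,"ry":0,"rz":0,"x":0.01,"y":0,"z":0,"grip":0},{"rx":0,"ry":0,"rz":0,"x":0.01,"y":0,"z":0,"grip":0},{"rx":0,"ry":0,"rz":0,"x":0.01,"y":0,"z":0,"grip":0},{"rx":0,"ry":0,"rz":0,"x":0.01,"y":0,"z":0,"grip":0},{"rx":0,"ry":0,"rz":0,"x":0.01,"y":0,"z":0,"grip":0}]'
python3 - <<'E'
from h import *;st()
o=[]
for n,(x0,y0) in dict(scene=(140,60),side=(240,90)).items():
    p,d=grab_frame(n);o.append(cv2.resize(p[y0:y0+150,x0:x0+160,::-1],None,fx=2.5,fy=2.5,interpolation=3))
cv2.imwrite("pics/a7.png",np.hstack(o))
E
```

```text
time_s: 7.08
ee_pos: [0.5034, -0.1354, 0.0284]
tool_rot: [0.997, 0.083, -0.0, -0.0]
contact_force: [-2.3, -1.6, 3.2]
gripper_width: -0.0002
time_s: 7.7
ee_pos: [0.553, -0.1269, 0.0281]
tool_rot: [0.997, 0.083, -0.0, -0.0]
contact_force: [-3.6, 2.9, 1.4]
gripper_width: 0.0001
t 7.7 s 0.5244831099767241 t -0.21647884501899947 z 0.0280591566330508 [-3.6  2.9  1.4] 8.367397486045272e-05 [ 9.966e-01  8.280e-02 -4.000e-04 -3.000e-04]
```

View pics/a7.png

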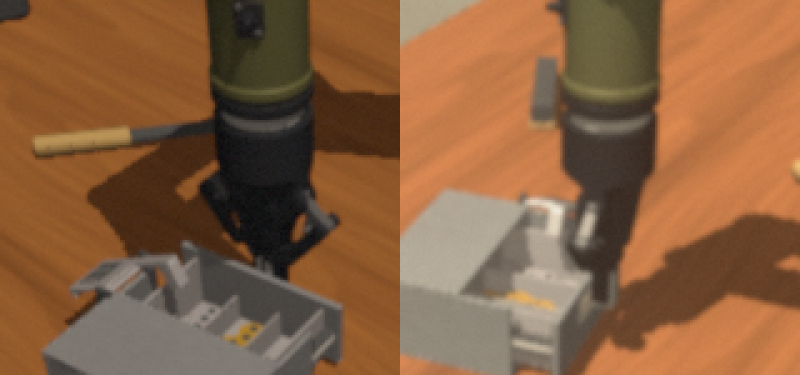

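```bash
python3 -m inch '[{"rx":0,"ry":0,"rz":0,"x":0.01,"y":0,"z":0,"grip":0},{"rx":0,"ry":0,"rz":0,"x":0.01,"y":0,"z":0,"grip":0},{"rx":0,"ry":0,"rz":0,"x":0.007,"y":0,"z":0,"grip":0},{"rx":0,"ry":0,"rz":0,"x":0,"y":0,"z":0,"grip":0}]'
python3 -m inch '[{"rx":0,"ry":0,"rz":0,"x":0.005,"y":0,"z":0,"grip":0},{"rx":0,"ry":0,"rz":0,"x":0,"y":0,"z":0,"grip":0}]'
python3 - <<'E'
from h import *;st()
o=[]
for n,(x0,y0) in dict(scene=(140,60),side=(240,90)).items():
    p,d=grab_frame(n);o.append(cv2.resize(p[y0:y0+150,x0:x0+160,::-1],None,fx=2.5,fy=2.5,interpolation=3))
    print(n,(proj(n,[*(.582*e-.26*f),.095])-[x0,y0])*2.5)
cv2.imwrite("pics/a8.png",np.hstack(o))
E
```

```text
time_s: 8.3
ee_pos: [0.5812, -0.1231, 0.0284]
tool_rot: [0.997, 0.083, 0.001, 0.0]
contact_force: [0.4, 0.1, -0.3]
gripper_width: -0.0002
time_s: 8.55
ee_pos: [0.585, -0.1223, 0.0284]
tool_rot: [0.997, 0.083, 0.001, 0.0]
contact_force: [-0.6, 0.4, 0.1]
gripper_width: -0.0
t 8.55 s 0.556815774837137 t -0.2171567402694895 z 0.02844347861401883 [-0.6  0.4  0.1] -3.9540049406219185e-05 [9.966e-01 8.270e-02 6.000e-04 1.000e-04]
scene [[183.10570827 256.09766077]]
side [[158.27392959 212.58671935]]
```

View pics/a8.png

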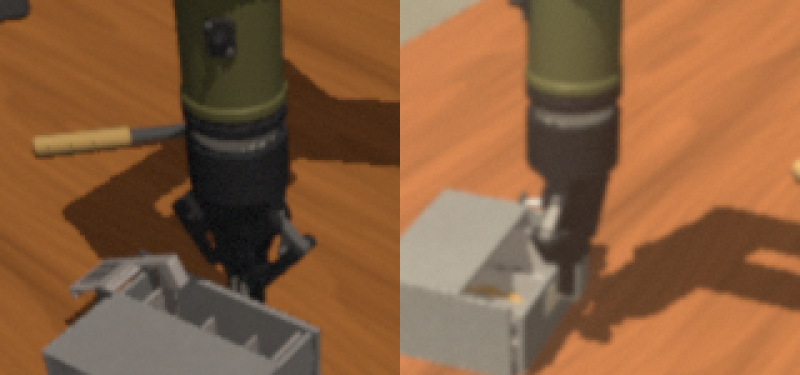

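Nearly home, with a small gap left. Finishing in small steps while watching the force.

```bash
python3 -m inch '[{"rx":0,"ry":0,"rz":0,"x":0.004,"y":0,"z":0,"grip":0},{"rx":0,"ry":0,"rz":0,"x":0,"y":0,"z":0,"grip":0}]'
python3 -m inch '[{"rx":0,"ry":0,"rz":0,"x":0.003,"y":0,"z":0,"grip":0},{"rx":0,"ry":0,"rz":0,"x":0,"y":0,"z":0,"grip":0}]'
```

```text
time_s: 8.9
ee_pos: [0.5885, -0.1215, 0.0284]
tool_rot: [0.997, 0.083, 0.0, 0.0]
contact_force: [-2.1, 0.1, 0.8]
gripper_width: 0.0003
time_s: 9.15
ee_pos: [0.5908, -0.121, 0.0283]
tool_rot: [0.997, 0.083, -0.0, -0.0]
contact_force: [-3.3, -2.0, 3.0]
gripper_width: -0.0002
```

```bash
python3 -m inch '[{"rx":0,"ry":0,"rz":0,"x":0.003,"y":0,"z":0,"grip":0},{"rx":0,"ry":0,"rz":0,"x":0,"y":0,"z":0,"grip":0}]'
python3 -m inch '[{"rx":0,"ry":0,"rz":0,"x":0.003,"y":0,"z":0,"grip":0},{"rx":0,"ry":0,"rz":0,"x":0,"y":0,"z":0,"grip":0}]'
python3 - <<'E'
from h import *;st()
o=[]
for n,(x0,y0) in dict(scene=(140,60),side=(240,90)).items():
    p,d=grab_frame(n);o.append(cv2.resize(p[y0:y0+150,x0:x0+160,::-1],None,fx=2.5,fy=2.5,interpolation=3))
cv2.imwrite("pics/a9.png",np.hstack(o))
E
```

```text
time_s: 9.4
ee_pos: [0.5907, -0.1209, 0.0282]
tool_rot: [0.997, 0.083, -0.003, -0.0]
contact_force: [-8.5, -3.6, 7.9]
gripper_width: -0.0
time_s: 9.65
ee_pos: [0.5906, -0.1209, 0.0282]
tool_rot: [0.997, 0.083, -0.006, 0.0]
contact_force: [-15.7, -5.5, 12.3]
gripper_width: 0.0002
t 9.65 s 0.562511089391295 t -0.21672114275578025 z 0.028229078281283966 [-15.7  -5.5  12.3] 0.00016596318338817719 [ 0.9965  0.0834 -0.0058  0.    ]
```

View pics/a9.png

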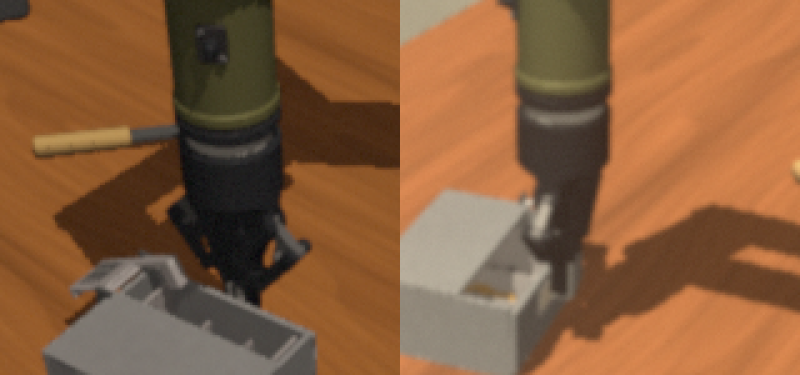

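The push has met a hard stop at s = 0.5625 (0.561 predicted). Backing off and checking.

```bash
python3 -m inch '[{"rx":0,"ry":0,"rz":0,"x":-0.012,"y":0,"z":0,"grip":0},{"rx":0,"ry":0,"rz":0,"x":-0.04,"y":0,"z":0,"grip":0},{"rx":0,"ry":0,"rz":0,"x":-0.04,"y":0,"z":0,"grip":0},{"rx":0,"ry":0,"rz":0,"x":-0.01,"y":0,"z":-0.05,"grip":0},{"rx":0,"ry":0,"rz":0,"x":0,"y":0,"z":-0.05,"grip":0}]'
python3 -m inch '[{"rx":0,"ry":0,"rz":0,"x":0,"y":0,"z":0,"grip":0},{"rx":0,"ry":0,"rz":0,"x":0,"y":0,"z":0,"grip":0}]'
python3 - <<'E'
from h import *;st()
o=[]
for n,(x0,y0) in dict(scene=(140,60),side=(230,90)).items():
    p,d=grab_frame(n);o.append(cv2.resize(p[y0:y0+150,x0:x0+160,::-1],None,fx=2.5,fy=2.5,interpolation=3))
    w=cloud(n,d)[120:260,140:360].reshape(-1,3);s=w[:,:2]@e;t=w[:,:2]@f;z=w[:,2]
    k=(t>-.29)&(t<-.145)&(z>.03)&(z<.069)&(s>.44)&(s<.6);print(n,"panel edge s",np.percentile(s[k],[1,5,50]),k.sum())
    k=(t>-.24)&(t<-.14)&(z>.072)&(z<.08)&(s>.44)&(s<.72);print(" housing top s",np.percentile(s[k],[1,99]))
    k=(t>-.31)&(t<-.145)&(z>.03)&(z<.069)&(s<.555)&(s>.53);print(" still in front",k.sum())
cv2.imwrite("pics/a10.png",np.hstack(o))
E
```

```text
time_s: 10.38
ee_pos: [0.4956, -0.1366, 0.1288]
tool_rot: [0.997, 0.082, -0.0, -0.001]
contact_force: [1.5, 0.3, 0.2]
gripper_width: 0.0002
time_s: 10.62
ee_pos: [0.497, -0.1367, 0.1283]
tool_rot: [0.997, 0.083, 0.001, 0.0]
contact_force: [-0.1, 0.1, 0.1]
gripper_width: 0.0003
t 10.625 s 0.46763610853793214 t -0.21687384729009979 z 0.12831525779684735 [-0.1  0.1  0.1] 0.00034176620936023734 [9.966e-01 8.280e-02 8.000e-04 1.000e-04]
scene panel edge s [0.57564358 0.5780058  0.58136896] 806
 housing top s [0.62747206 0.71167618]
 still in front 0
side panel edge s [0.57024262 0.57095471 0.57286812] 479
 housing top s [0.62299338 0.70723169]
 still in front 0
```

View pics/a10.png

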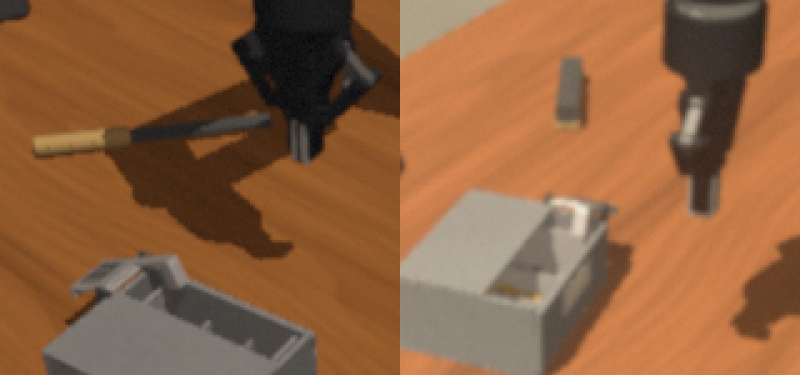

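```bash
python3 -c "
from workcell import *;print(hand_in())"
```

```text
the job is handed in; nothing more can be done
None
```

I pressed the pulled-out tray's release lever down to its stop, pushed the tray home, backed the gripper off, and handed the job in at about 10.7 s. `hand_in()` gave no verdict, so success rests on my own checks.

**Lever:** After I lifted off, the cameras put the pad at 66.5 mm above the bench, about 14.5 mm down. It stayed there while the tray was still out.

**Tray:** The push met a hard stop at about 16 N sideways. The final pictures show the panel flush with the housing. Its front face moved about 0.11 m (from about 0.464 to about 0.573 m along the travel), which matches the full stroke. The scene and side cameras differ by about 5 mm on the final position, so I take "home" from the hard stop and the flush panel.

**End state:** The arm stands clear of the tray, with the force reading about 0 N. I went nowhere near the closed tray's lever.

**One disagreement:** The closed fingertips measured about 14 mm behind the reported TCP, not 17 mm ahead of it as described. I worked from the camera depth and force, and contact with the lever came where the depth predicted.

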